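Turn the cheese board's flat to the tray rail

ROBOT

A 7-joint arm with a two-finger parallel gripper is mounted at the origin on the work surface. World frame = base frame: x ahead of the robot, y to its left, z up, the work surface at z = 0. Lengths are in m, angles in rad, forces in N, time in s.
With the tool pointing down it reaches from about 0.4 to 0.85 m from the base axis. Payload 4.5 kg.
Tool frame: the origin (TCP) lies at the very end of the fingers, on their centre line; the grasp point (between the pads) lies 19 mm behind it (r.grip_depth is the z of the grasp point in the tool frame, in m); z points along the fingers, y is the line along which they close (so a half turn about z gives the same grasp; the last joint's range is limited). The gripper opens to 88 mm and grips with 3 to 60 N. Pads are 18 mm wide; open, the fingers measure 123 mm over their backs; the gripper's body (75 mm by 187 mm) begins 45 mm behind the grasp point.
Start: joints at [-1.173, 0.689, -0.195, 1.565, 0.157, 0.902, -0.215], TCP at [0.222, 0.584, 0.239] pointing down, gripper open.
Joint ranges: [-3.01, 3.01], [-0.46, 2.08], [-1.47, 1.51], [0.13, 2.56], [-1, 4.14], [0.04, 2.09], [-2.66, 2.66]. Speed limits (rad/s): [2.57, 2.57, 3.14, 3.14, 3.14, 3.14, 3.14].

INTERFACE

Orientations are given as a unit quaternion [x, y, z, w].
In Python, from plant import r, cam, finish_job gives the robot as it stands (r), with the cameras (cam) and the job as plain functions.
- The arm moves only by the tool creep_tool, called after "Emit:" as name(argument=value, ...) on one line, values as JSON. Schema: {"type":"object","properties":{"ticks":{"type":"array","items":{"type":"number"},"minItems":7,"maxItems":70},"squeeze":{"type":"number"},"only":{"type":"string"},"quiet":{"type":"boolean"},"lines":{"type":"string"}},"required":["ticks"],"additionalProperties":false}. ticks is one flat list of numbers that holds 1 to 10 rows one after another, with no inner brackets; each row has 7 numbers: the opening from 0.0 (shut) to 1.0 (fully open), then dx, dy, dz in fractions of the full range, 1 being 0.6 m, then a rotation vector rx, ry, rz in normalised numbers (1 is pi rad); each row is the pose to reach, as a shift and turn from the pose commanded when the call began, along the tool's axes at that moment; what a row does not reach only later rows make up. A row lasts 1/10 s, in which the tool goes at most 0.05 m and 0.15 rad, less where a joint would pass 70% of its speed; a pose out of reach is approached as far as the arm can. The fingers move at their own pace and stop on an object; squeeze is the grip in N (left out, the last holds). Time passes only in rows, so rows that do not move let the fingers close. The tool returns the time, the measured TCP pose, the force, the opening and the grip force at its end. only (a regular expression) keeps the lines of the reply that match it, lines (a string "A,B") keeps lines A to B, and quiet returns only ok. No shift or turn number may pass 1 either way. Input that does not fit is refused with a message, and nothing moves.
- r.get_state(): the state, without advancing time (a new reading comes with each control period).
- cam.snapshot(name): name is "scene" or "top" or "wrist"; returns the picture (420x560x3 uint8, red, green, blue); there is no depth.
- cam.camera_params(name): a dict with "fx", "fy", "cx", "cy" (pixels), "rvec" (rotation vector, rad) and "tvec" (3), from world to camera coordinates, as OpenCV has them. Camera axes: x right, y down, z forward; pixel columns grow to the right and rows downward; lengths in m; the calibration is good to about 2 mm. A picture is of the moment at which its call begins: read the wrist's pose just before it. camera_params takes no time and is no camera call; for the wrist camera it gives the pose at the moment of the call.
- finish_job(): hands the job in; it is judged then, once.
The state is a dict: "clock": time; "q": joint angles; "qd": joint speeds; "joint_torque": joint torques, N m; "tool_pos": TCP position; "eef_rot": TCP orientation; "contact_force": force on the tool from outside, world axes, zero at the start; "moment": the same for the moment, N m; "opening": opening from 0.0 (shut) to 1.0 (fully open); "finger_force": force on a finger pad.
Only numpy, scipy, OpenCV 4.12 (cv2) and the standard library are available. Lean on these libraries where they do the work, as an engineer would, in place of code of your own. Each camera call takes 0.05 s, during which the arm holds its last target. There are 200 camera calls.

TASK

Get the coffee tray ready for the cheese: on the dark wooden tray, turn and slide the pale wooden board with the one flat edge until that flat edge lies flush against the tray's raised brass rail, then let go of it. Keep the board down on the tray all the while (do not pick it up), and leave the round dark slate and the white mug where they are.

Things in the scene. Friction and masses are not known exactly. Their poses are not given: they have to be found in the camera images.
- board: Pale wooden cheese board, loose on the tray: disc of radius 75, 16 thick, about 0.25 kg, one straight flat edge. Origin: centre of the circle, underside. Its +x points square to the flat: the plane x=+58, y -47 to 47. A round through hole, 44 across, is centred at x=-43, y=0, away from the flat: closed fingertips fit in and can swing and push the board. It slides with ordinary friction. (mm)
- tray: Dark wooden tray fixed to the table, 300 (x) by 540 (y), 10 thick, flat, with one raised edge: a brass rail along its whole far (+x) edge, 20 wide, its top 30 above the table. Origin: centre of the underside; +x points to the rail, y runs along it. The rail's inner face is the plane x=+130: flush, the board's origin is at x=+72 and its +x points as the tray's +x. (mm)
- slate: Bystander on the tray, left or right of the board: dark grey slate, fully round (no flat), radius 75 mm, 16 mm thick, 0.5 kg, loose, with a like 44 mm hole. Origin: centre of the underside.
- mug: Bystander: white ceramic mug on the table beside the tray, outer radius 40 mm, 85 mm tall, with a handle, loose. Origin: centre of the underside.

How it is judged:
At the end, for the whole second after the job is handed in: The board lies flat and at rest on the tray with its flat edge against the rail: within 10 mm of it (board origin within 10 mm of its flush distance), within 10 degrees of parallel, anywhere along the rail's length (board origin within 230 mm of the rail's middle), and released (angle between the x axis of board and the x axis of tray, either way round below 0.175 rad and x of board in the frame of tray between 0.062 and 0.08 m and y of board in the frame of tray between -0.23 and 0.23 m and z of board in the frame of tray below 0.015 m and angle between board's own z axis and vertical below 0.1 rad and linear speed of board below 0.02 m/s); the robot touches nothing.
It fails at once if the board is picked up: its origin more than 20 mm above where it lies on the tray (z of board in the frame of tray above 0.03 m).
It fails at once if the slate is pushed more than 20 mm from its place (distance of slate from where it was at the start of the episode above 0.02 m).
It fails at once if the mug is moved more than 20 mm from its place (distance of mug from where it was at the start of the episode above 0.02 m).
It also fails if it takes over 42 s, if anything falls off the work surface, if the arm or the gripper's body presses on something with over 40 N, if the wrist force passes 120 N, or if a joint passes its speed limit or range.

## Working session

There is one attempt and no reset: what is moved stays moved. The work goes in short steps, Python scripts to look and compute and a tool call to move; the robot and the scene stay as the last step left them, time stands still between calls to the robot, and variables do not carry over. Pictures are saved under pics/ and viewed, at most 10 in all, crops included, and the job is handed in when it is done.

```bash
ls; mkdir -p pics; python3 - <<'E'
from plant import r, cam, finish_job
import cv2
for n in("top","scene"):
    cv2.imwrite(f"pics/{n}0.png",cam.snapshot(n)[:,:,::-1]); print(n,cam.camera_params(n))
s=r.get_state();print(s["clock"],s["tool_pos"],s["eef_rot"])
E
```

```text
pics
plant.py
top {'fx': 529.2438371565207, 'fy': 529.2438371565207, 'cx': 284.05611621232555, 'cy': 213.39626991523872, 'rvec': array([ 2.2029741 , -2.14428999,  0.06336931]), 'tvec': array([0.13027999, 0.56187064, 1.07242209])}
scene {'fx': 521.1105896851761, 'fy': 521.1105896851761, 'cx': 281.9237846148561, 'cy': 209.29170190362862, 'rvec': array([ 1.47846104,  1.80892612, -0.99956978]), 'tvec': array([-0.01760778, -0.28259606,  1.52066697])}
0.1 [0.22224176 0.58355252 0.23799265] [ 1.80882974e-01  9.83504289e-01 -8.09163745e-04 -9.25517094e-05]
```

View pics/top0.png

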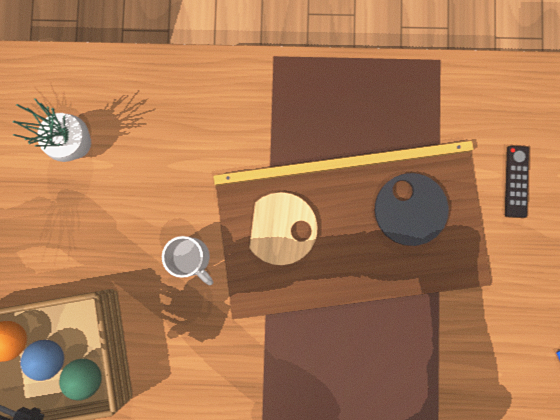

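The top view shows the board near (284,229), with its hole at (301,231) and its flat facing left at column ~251. The slate is at (412,208), the mug at (186,257), and the rail runs from (215,180) to (475,146).

```bash
cat > h.py <<'E'
import numpy as np, cv2
from plant import r, cam, finish_job
from scipy.spatial.transform import Rotation as R
def ray(n,px,z,P=None):
    p=P or cam.camera_params(n); M=cv2.Rodrigues(np.array(p["rvec"]))[0]; c=-M.T@p["tvec"]
    px=np.atleast_2d(np.float64(px)); d=np.c_[(px[:,0]-p["cx"])/p["fx"],(px[:,1]-p["cy"])/p["fy"],np.ones(len(px))]@M
    return (c+d*((z-c[2])/d[:,2])[:,None])[:,:2]
def big(m): 
    c=cv2.findContours(m,cv2.RETR_CCOMP,cv2.CHAIN_APPROX_NONE); i=max(range(len(c[0])),key=lambda k:cv2.contourArea(c[0][k]))
    ch=[c[0][k] for k in range(len(c[0])) if c[1][0][k][3]==i]
    return c[0][i][:,0],(max(ch,key=cv2.contourArea)[:,0] if ch else None)
def tray(hsv):
    m=cv2.inRange(hsv,(20,140,120),(32,255,255)); m[:120]=0;m[220:]=0;m[:,:205]=0;m[:,490:]=0
    o,_=big(m); w=ray("top",o,.03).astype(np.float32)
    (c,s,a)=cv2.minAreaRect(w); b=cv2.boxPoints((c,s,a)); e=max((b[1]-b[0],b[2]-b[1]),key=np.linalg.norm)
    e=e/np.linalg.norm(e); e=e*np.sign(e[1]); x=np.array([e[1],-e[0]])
    return np.array(c)-.14*x,np.arctan2(x[1],x[0]),s
def board(hsv,roi):
    x0,y0,x1,y1=roi; m=np.zeros(hsv.shape[:2],np.uint8)
    m[y0:y1,x0:x1]=cv2.inRange(hsv,(12,30,95),(30,135,255))[y0:y1,x0:x1]
    o,h=big(m); w=ray("top",o,.026)
    return m,o,h,w
E
python3 - <<'E'
from h import *
hsv=cv2.cvtColor(cv2.imread("pics/top0.png"),cv2.COLOR_BGR2HSV)
print("tray",tray(hsv))
for p in((265,210),(280,225),(290,255),(270,255),(301,231),(235,230),(330,200),(300,280),(330,260)):print(p,hsv[p[1],p[0]])
m,o,h,w=board(hsv,(238,182,345,280))
print(cv2.contourArea(o),None if h is None else cv2.contourArea(h))
print("board minEncl",cv2.minEnclosingCircle(w.astype(np.float32)))
if h is not None: print("hole",cv2.minEnclosingCircle(ray("top",h,.026).astype(np.float32)))
cv2.imwrite("pics/m.png",m)
for n,p,z in(("slate",(412,208.5),.026),("mug",(186,257),.085)):print(n,ray("top",p,z))
E
```

```text
tray (array([0.52848701, 0.00488605]), np.float32(0.16070664), (0.018462639302015305, 0.5363330245018005))
(265, 210) [ 21  89 244]
(280, 225) [ 24  76 246]
(290, 255) [ 16 104 205]
(270, 255) [ 15 110 185]
(301, 231) [ 11 139 163]
(235, 230) [ 10 140 153]
(330, 200) [ 11 144 147]
(300, 280) [ 10 131 107]
(330, 260) [ 12 145 104]
4010.0 315.0
board minEncl ((0.5155865550041199, 0.15266193449497223), 0.0905255600810051)
hole ((0.523685872554779, 0.11017133295536041), 0.02210703305900097)
slate [[ 0.5749113 -0.117341 ]]
mug [[0.46336065 0.33250645]]
```

View pics/m.png

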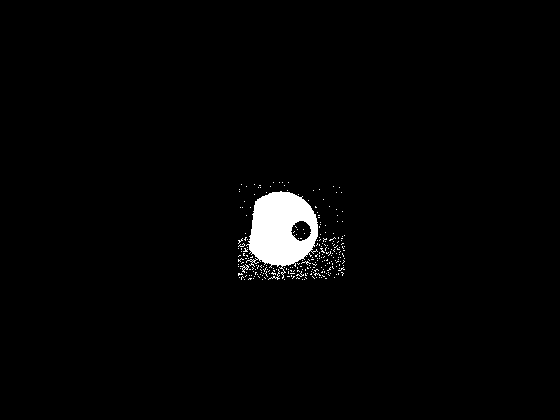

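The mask shows the board cleanly, with speckle in the shadow. I'll threshold tighter and filter before fitting.

```bash
cat >> h.py <<'E'
from scipy.optimize import least_squares
def pose(img,roi):
    hsv=cv2.cvtColor(img,cv2.COLOR_BGR2HSV); x0,y0,x1,y1=roi; m=np.zeros(hsv.shape[:2],np.uint8)
    m[y0:y1,x0:x1]=cv2.inRange(hsv,(12,30,135),(30,130,255))[y0:y1,x0:x1]
    m=cv2.medianBlur(m,3); o,h=big(m); w=ray("top",o,.026)
    f=least_squares(lambda c:np.hypot(*(w-c).T)-.075,w.mean(0),loss="soft_l1",f_scale=.001).x
    hc=ray("top",h,.026).mean(0) if h is not None else None
    # flat: contour points well inside the circle
    fl=w[np.hypot(*(w-f).T)<.0715].astype(np.float32)
    yaw=None
    if len(fl)>5:
        v=cv2.fitLine(fl,cv2.DIST_HUBER,0,.001,.001).ravel(); n=np.array([v[1],-v[0]]); n*=np.sign(n@(v[2:]-f)); yaw=np.arctan2(n[1],n[0]); d=n@(v[2:]-f)
    else: d=None
    return f,yaw,d,hc
def show(img,roi,T=None):
    t,a,s=T or tray(cv2.cvtColor(img,cv2.COLOR_BGR2HSV)); f,y,d,h=pose(img,roi)
    Q=np.array([[np.cos(a),np.sin(a)],[-np.sin(a),np.cos(a)]])
    print("board",f,"yaw",y,"flat d",d,"hole",h,"hole yaw",None if h is None else np.arctan2(*(f-h)[::-1]))
    print("in tray: c",Q@(f-t),"yaw-tray",None if y is None else y-a,"hole",None if h is None else Q@(h-t)); return t,a,Q
E
python3 - <<'E'
from h import *
t,a,Q=show(cv2.imread("pics/top0.png"),(238,182,345,280))
for n,p,z in(("slate",(412,208.5),.026),("mug",(186,257),.085)):print(n,Q@(ray("top",p,z)[0]-t))
s=r.get_state();print(R.from_quat(s["eef_rot"]).as_matrix())
E
```

```text
board [0.52763505 0.15129024] yaw 1.4821725 flat d 0.05975894581055078 hole [0.52345087 0.10973652] hole yaw 1.470441202942384
in tray: c [0.022586   0.14465401] yaw-tray 1.3214658 hole [0.01180648 0.10430527]
slate [ 0.02626783 -0.1280807 ]
mug [-0.01186274  0.33382008]
[[-9.34562682e-01  3.55798212e-01 -4.74777896e-04]
 [ 3.55798512e-01  9.34561390e-01 -1.55814997e-03]
 [-1.10677883e-04 -1.62511408e-03 -9.99998673e-01]]
```

The manual's scale: shifts go in shares of 0.6 m and turns go in shares of pi rad. Converting my numbers, -0.457 m / 0.6 = -0.7617, 0.05 m / 0.6 = 0.0833, -0.268 rad / 3.1416 = -0.0853.

Emit:
creep_tool(ticks=[0.41, -0.7617, -0.6033, 0.0833, 0, 0, -0.0853, 0.41, -0.7617, -0.6033, 0.0833, 0, 0, -0.0853, 0.41, -0.7617, -0.6033, 0.0833, 0, 0, -0.0853, 0.41, -0.7617, -0.6033, 0.0833, 0, 0, -0.0853, 0.41, -0.7617, -0.6033, 0.0833, 0, 0, -0.0853, 0.41, -0.7617, -0.6033, 0.0833, 0, 0, -0.0853, 0.41, -0.7617, -0.6033, 0.0833, 0, 0, -0.0853, 0.41, -0.7617, -0.6033, 0.0833, 0, 0, -0.0853, 0.41, -0.7617, -0.6033, 0.0833, 0, 0, -0.0853, 0.41, -0.7617, -0.6033, 0.0833, 0, 0, -0.0853])

```text
clock: 1.1
tool_pos: [0.4779, 0.1542, 0.1957]
eef_rot: [0.048, 0.999, 0.0, -0.0]
contact_force: [1.8, 1.2, -0.5]
opening: 0.409
finger_force: 0.0
```

```bash
cat >> h.py <<'E'
def to(x,y,z,yaw):
    s=r.get_state(); M=R.from_quat(s["eef_rot"]).as_matrix(); p=np.array(s["tool_pos"])
    d=np.array([x,y,z])-p; a=np.arctan2(M[1,1],M[0,1]); G=R.from_euler("z",yaw).as_matrix()@np.array([[0,1,0],[1,0,0],[0,0,-1]]).astype(float)@np.eye(3)
    # tool y along yaw, z down
    Y=np.array([np.cos(yaw),np.sin(yaw),0]);Z=np.array([0,0,-1.]);G=np.c_[np.cross(Y,Z),Y,Z]
    print("pos",p.round(4),"yaw",a.round(4),"row",(M.T@d).round(4),R.from_matrix(M.T@G).as_rotvec().round(4),"F",np.round(s["contact_force"],1),"t",s["clock"],"op",s["opening"])
E
python3 -c "
from h import *
to(.5209,.0828,.06,1.475)"
```

```text
pos [0.4779 0.1542 0.1957] yaw 1.4752 row [-0.0496 -0.067   0.1357] [ 0.     -0.0003  0.0002] F [ 1.8  1.2 -0.5] t 1.1 op 0.4087840728328458
```

To row units: 0.13 m / 0.6 = 0.2167, 0.11 m / 0.6 = 0.1833.

Emit:
creep_tool(ticks=[0.41, -0.0667, -0.0917, 0.05, 0, 0, 0, 0.41, -0.0833, -0.1117, 0.1167, 0, 0, 0, 0.41, -0.0833, -0.1117, 0.1833, 0, 0, 0, 0.41, -0.0833, -0.1117, 0.2167, 0, 0, 0, 0.41, -0.0833, -0.1117, 0.2167, 0, 0, 0, 0.41, -0.0833, -0.1117, 0.2167, 0, 0, 0], quiet=true)

```text
ok
```

```bash
python3 -c "
from h import *
to(.5209,.0828,.014,1.475)
print(cam.camera_params('wrist'))
a=cam.snapshot('wrist')[:,:,::-1];cv2.imwrite('pics/w1.png',a)"
```

```text
pos [0.5206 0.0851 0.0662] yaw 1.4756 row [-0.0006 -0.0023  0.0522] [ 0.0003 -0.0004  0.0006] F [-0.7 -1.2  0.5] t 1.7 op 0.41198794649748843
{'fx': 366.76696230622747, 'fy': 366.76696230622747, 'cx': 279.68385252680474, 'cy': 210.00057407258853, 'rvec': array([-2.15692715, -1.95807775, -0.28755724]), 'tvec': array([-0.13548415, -0.48063366,  0.07625474])}
```

View pics/w1.png

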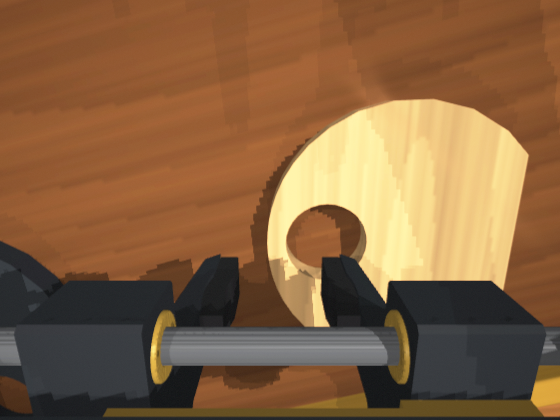

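The hole shows at about (327,238) in the wrist view, with one finger over its near rim and the other outside the board. I'll cross-check by ray and against the measured fingertips.

```bash
python3 -c "
from h import *
print(ray('wrist',[(327,238),(287,240),(366,240),(327,205),(267,240),(337,258),(232,258)],.026),ray('wrist',[(337,258),(232,258)],.066))"
```

```text
[[0.52381298 0.11148562]
 [0.52287197 0.08984144]
 [0.52701688 0.13246091]
 [0.50526391 0.11258419]
 [0.5218231  0.07905658]
 [0.53609732 0.11626776]
 [0.53050052 0.05877293]] [[0.51753098 0.11116971]
 [0.51314044 0.06606644]]
```

Both views agree to 1.5 mm and the current TCP straddles the rim, so I'll descend.

To row units: 0.052 m / 0.6 = 0.0867, 0.045 m / 0.6 = 0.075.

Emit:
creep_tool(ticks=[0.41, 0, 0, 0.0333, 0, 0, 0, 0.41, 0, 0, 0.0583, 0, 0, 0, 0.41, 0, 0, 0.075, 0, 0, 0, 0.41, 0, 0, 0.0867, 0, 0, 0, 0.41, 0, 0, 0.0867, 0, 0, 0])

```text
clock: 2.25
tool_pos: [0.5207, 0.0849, 0.0141]
eef_rot: [0.048, 0.999, 0.0, 0.0]
contact_force: [0.4, 0.3, 0.4]
opening: 0.417
finger_force: 0.0
```

Emit:
creep_tool(ticks=[0.3, 0, 0, 0, 0, 0, 0, 0.2, 0, 0, 0, 0, 0, 0, 0.1, 0, 0, 0, 0, 0, 0, 0, 0, 0, 0, 0, 0, 0, 0, 0, 0, 0, 0, 0, 0, 0, 0, 0, 0, 0, 0, 0], squeeze=15)

```text
clock: 2.85
tool_pos: [0.5208, 0.0843, 0.0142]
eef_rot: [0.048, 0.999, -0.0, 0.0]
contact_force: [0.4, -0.9, 1.7]
opening: 0.124
finger_force: 15.2
```

```bash
python3 -c "
from h import *
to(.5209,.0828,.014,1.475)"
```

```text
pos [0.5208 0.0843 0.0142] yaw 1.4748 row [-0.0002 -0.0015  0.0002] [-0.0002  0.0005 -0.0002] F [ 0.4 -0.9  1.7] t 2.85 op 0.12411895602467692
```

```bash
python3 -c "
from h import *
t=np.array([.52849,.00489]);a=.1607
g=t+np.array([[np.cos(a),-np.sin(a)],[np.sin(a),np.cos(a)]])@[-.04,.135];print(g)
to(*g,.0142,a)"
```

```text
[0.46740413 0.13175023]
pos [0.5208 0.0843 0.0142] yaw 1.4748 row [ 0.0577  0.0421 -0.    ] [1.0000e-04 6.0000e-04 1.3141e+00] F [ 0.4 -0.9  1.7] t 2.85 op 0.12411895602467692
```

To row units: 0.029 m / 0.6 = 0.0483, 0.026 m / 0.6 = 0.0433, 0.131 rad / 3.1416 = 0.0417.

Emit:
creep_tool(ticks=[0, 0.005, 0.0033, 0, 0, 0, 0.0207, 0, 0.01, 0.0067, 0, 0, 0, 0.0417, 0, 0.015, 0.01, 0, 0, 0, 0.0627, 0, 0.02, 0.0133, 0, 0, 0, 0.0837, 0, 0.0242, 0.0175, 0, 0, 0, 0.1047, 0, 0.0292, 0.0208, 0, 0, 0, 0.1257, 0, 0.0342, 0.025, 0, 0, 0, 0.1464, 0, 0.0383, 0.0283, 0, 0, 0, 0.1674, 0, 0.0433, 0.0317, 0, 0, 0, 0.1878, 0, 0.0483, 0.035, 0, 0, 0, 0.2091])

```text
clock: 3.85
tool_pos: [0.494, 0.1088, 0.0141]
eef_rot: [0.369, 0.93, 0.0, 0.0]
contact_force: [0.1, -0.1, 1.5]
opening: 0.124
finger_force: 15.1
```

```bash
python3 -c "
from h import *
to(.4674,.13175,.0142,.1607)
cv2.imwrite('pics/t2.png',cam.snapshot('top')[:,:,::-1])"
```

```text
pos [0.494  0.1088 0.0141] yaw 0.8159 row [ 0.0351 -0.0015 -0.0001] [ 1.100e-03 -2.000e-04  6.552e-01] F [ 0.1 -0.1  1.5] t 3.85 op 0.12406094478684229
```

View pics/t2.png

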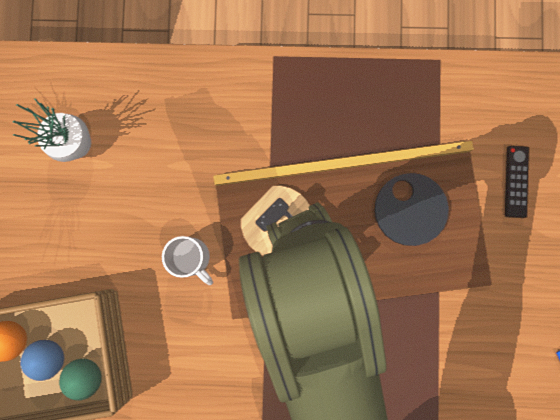

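The board is turning with the gripper: its outline spans columns 240–310 and its flat faces upper left. It is clear of the rail, and the slate and mug haven't moved. I'll finish the turn.

To row units: 0.035 m / 0.6 = 0.0583, 0.0315 m / 0.6 = 0.0525, 0.655 rad / 3.1416 = 0.2085.

Emit:
creep_tool(ticks=[0, 0.0058, 0, 0, 0, 0, 0.0207, 0, 0.0117, 0, 0, 0, 0, 0.0417, 0, 0.0175, 0, 0, 0, 0, 0.0627, 0, 0.0233, 0, 0, 0, 0, 0.0837, 0, 0.0292, 0, 0, 0, 0, 0.1047, 0, 0.035, 0, 0, 0, 0, 0.1257, 0, 0.0408, 0, 0, 0, 0, 0.1464, 0, 0.0467, 0, 0, 0, 0, 0.1674, 0, 0.0525, -0.0017, 0, 0, 0, 0.1878, 0, 0.0583, -0.0025, 0, 0, 0, 0.2085])

```text
clock: 4.9
tool_pos: [0.4683, 0.1319, 0.0141]
eef_rot: [0.647, 0.762, 0.001, 0.001]
contact_force: [1.0, 0.8, 2.5]
opening: 0.128
finger_force: 15.0
```

```bash
python3 -c "
from h import *
to(.4674,.13175,.0142,.1607)
print(ray('top',[(200,40)],0)[0])
cv2.imwrite('pics/t3.png',cam.snapshot('top')[:,:,::-1]);cv2.imwrite('pics/s3.png',cam.snapshot('scene')[:,:,::-1])"
```

```text
pos [0.4683 0.1319 0.0141] yaw 0.1623 row [-0.     -0.0009 -0.0001] [ 0.0026 -0.0008  0.0016] F [1.  0.8 2.5] t 4.9 op 0.12832492461267775
[0.93270553 0.33883872]
```

View pics/t3.png

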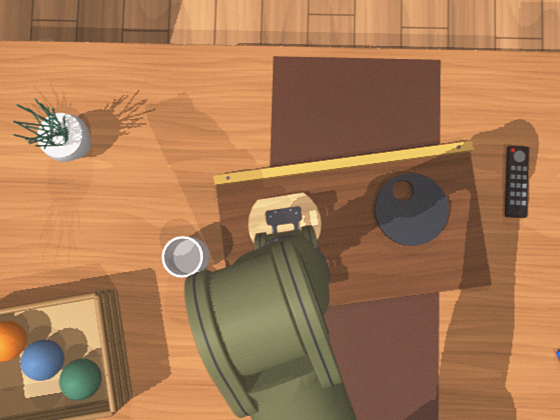

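The flat now faces the rail at rows ~193–200, and the mug is still at (186,257). I'll measure the gap from the flat to the rail.

```bash
python3 - <<'E'
from h import *
im=cv2.imread("pics/t3.png");hsv=cv2.cvtColor(im,cv2.COLOR_BGR2HSV);T=tray(hsv);print(T)
m=cv2.medianBlur(cv2.inRange(hsv,(12,30,135),(30,130,255)),3)
pts=np.array([(x,185+np.argmax(m[185:225,x]>0)) for x in range(262,308)]);w=ray("top",pts,.026)
v=cv2.fitLine(w.astype(np.float32),cv2.DIST_HUBER,0,.001,.001).ravel();n=np.array([v[1],-v[0]]);n*=np.sign(n[0])
a=T[1];X=np.array([np.cos(a),np.sin(a)])
print("flat yaw",np.arctan2(n[1],n[0])-a,"flat x in tray",X@(v[2:]-T[0]))
E
```

```text
(array([0.52710074, 0.01296138]), np.float32(0.15979014), (0.018174633383750916, 0.5191897749900818))
flat yaw 0.011355951 flat x in tray 0.08902969198031485
```

To row units: 0.036 m / 0.6 = 0.06, 0.031 m / 0.6 = 0.0517.

Emit:
creep_tool(ticks=[0, 0, 0.0133, 0, 0, 0, 0, 0, 0, 0.0267, 0, 0, 0, 0, 0, 0, 0.04, 0, 0, 0, 0, 0, 0, 0.0517, 0, 0, 0, 0, 0, 0, 0.06, 0, 0, 0, 0, 0, 0, 0.06, 0, 0, 0, 0])

```text
clock: 5.6
tool_pos: [0.5047, 0.1371, 0.0141]
eef_rot: [0.647, 0.762, 0.001, 0.001]
contact_force: [-0.9, -0.3, 2.7]
opening: 0.127
finger_force: 15.0
```

Emit:
creep_tool(ticks=[0, 0, 0.0033, 0, 0, 0, 0, 0, 0, 0.0067, 0, 0, 0, 0, 0, 0, 0.0083, 0, 0, 0, 0, 0, 0, 0.0083, 0, 0, 0, 0])

```text
clock: 6.0
tool_pos: [0.5075, 0.1378, 0.014]
eef_rot: [0.647, 0.762, -0.0, -0.0]
contact_force: [-2.9, -0.8, 3.4]
opening: 0.124
finger_force: 15.1
```

Emit:
creep_tool(ticks=[0, 0, 0.0017, 0, 0, 0, 0, 0, 0, 0.0033, 0, 0, 0, 0, 0, 0, 0.0033, 0, 0, 0, 0], only="tool_pos|contact")

```text
tool_pos: [0.5097, 0.1382, 0.014]
contact_force: [-3.0, -0.3, 3.6]
```

Emit:
creep_tool(ticks=[0, 0, 0.0017, 0, 0, 0, 0, 0, 0, 0.0033, 0, 0, 0, 0, 0, 0, 0.0033, 0, 0, 0, 0], only="tool_pos|contact")

```text
tool_pos: [0.5097, 0.1382, 0.0139]
contact_force: [-6.7, -0.7, 6.4]
```

```bash
python3 - <<'E'
from h import *
im=cam.snapshot('top')[:,:,::-1].copy();cv2.imwrite("pics/t4.png",im);cv2.imwrite("pics/t4c.png",cv2.resize(im[130:270,200:400],None,fx=4,fy=4,interpolation=2))
E
```

```text
(no output)
```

View pics/t4c.png

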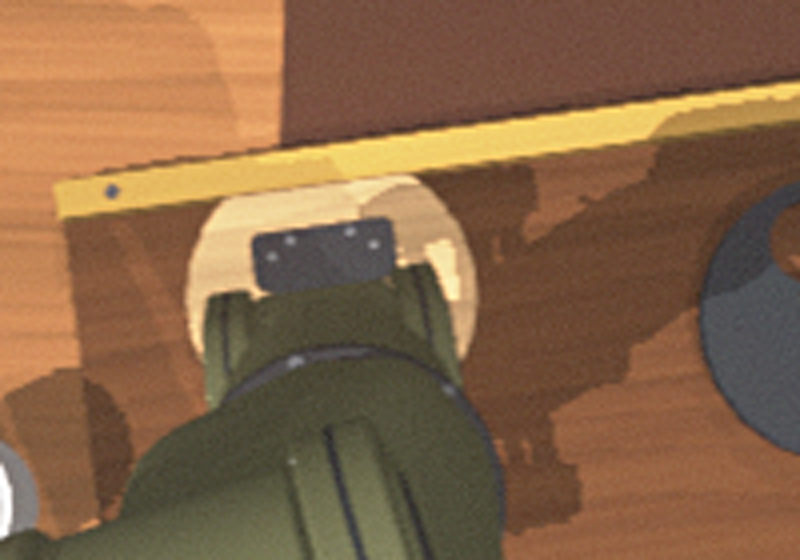

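The flat is against the rail: in the crop it meets the brass from about (235,195) to (415,172), the TCP has stalled and the force rose. I'll release and lift.

To row units: -0.002 m / 0.6 = -0.0033, -0.001 m / 0.6 = -0.0017.

Emit:
creep_tool(ticks=[0.2, 0, 0, 0, 0, 0, 0, 0.3, 0, -0.0017, 0, 0, 0, 0, 0.38, 0, -0.0033, 0, 0, 0, 0, 0.38, 0, -0.0033, 0, 0, 0, 0, 0.38, 0, -0.0033, 0, 0, 0, 0])

```text
clock: 7.15
tool_pos: [0.5102, 0.1383, 0.014]
eef_rot: [0.647, 0.762, 0.0, 0.0]
contact_force: [-0.5, -0.5, -1.2]
opening: 0.379
finger_force: 0.0
```

Emit:
creep_tool(ticks=[0.38, 0, 0, -0.0167, 0, 0, 0, 0.38, 0, 0, -0.05, 0, 0, 0, 0.38, 0, 0, -0.1, 0, 0, 0, 0.38, 0, 0, -0.1667, 0, 0, 0, 0.38, 0, 0, -0.2333, 0, 0, 0, 0.38, 0, -0.0667, -0.2667, 0, 0, 0, 0.38, 0, -0.1333, -0.3, 0, 0, 0, 0.38, 0, -0.2, -0.3, 0, 0, 0, 0.38, 0, -0.2, -0.3, 0, 0, 0])

```text
clock: 8.05
tool_pos: [0.3844, 0.1168, 0.1949]
eef_rot: [0.647, 0.763, -0.003, -0.002]
contact_force: [-0.8, -0.1, 0.2]
opening: 0.38
finger_force: 0.0
```

```bash
python3 - <<'E'
from h import *
im=cam.snapshot('top')[:,:,::-1].copy();cv2.imwrite("pics/t5.png",im)
try: show(im,(238,165,345,270))
except Exception as e: print(e)
E
```

```text
board [0.57713604 0.14910773] yaw 0.16350396 flat d 0.05858803518890016 hole [0.53640108 0.14240096] hole yaw 0.16317990310618175
in tray: c [0.07102517 0.15595654] yaw-tray 0.0038381666 hole [0.02974204 0.15581146]
```

View pics/t5.png

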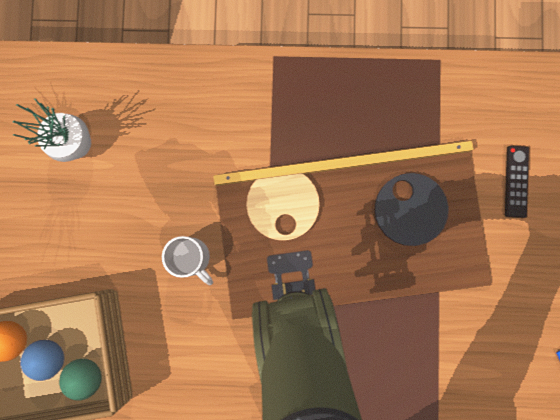

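The board sits flush on the rail, measured at x = 71 mm with a 0.2° tilt. The slate is still at (412,208), the mug is still at (186,257), and the arm is clear.

```bash
python3 -c "
from plant import r, cam, finish_job
print(finish_job())"
```

```text
the job is handed in; nothing more can be done
None
```

The board's flat edge is flush against the brass rail (last measured 1 mm from flush and 0.2° from parallel), the board is released, the slate and mug look unmoved, and the job is handed in; no verdict came back.

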